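# Release and slide back the filter cover

## Robot

A 6-joint arm with a two-finger parallel gripper is mounted at the origin on a cart in front of the work surface, level with it; the furniture and walls round the work are solid. World frame = base frame: x ahead of the robot, y to its left, z up, the work surface at z = 0. Lengths are in mm, angles in rad, forces in N, time in s.
With the tool pointing down it reaches from about 375 to 900 mm from the base axis. Payload 3.1 kg.
Tool frame: the origin (TCP) lies between the finger pads; the fingertips stand 19 mm ahead of it and the grasp point (between the pads) is the TCP; z points along the fingers, y is the line along which they close (so a half turn about z gives the same grasp; the last joint's range is limited). The gripper opens to 87 mm and grips with 3 to 60 N. Pads are 19 mm wide; open, the fingers measure 117 mm over their backs; the gripper's body (75 mm by 190 mm) begins 51 mm behind the grasp point.
Start: joints at [-1.375, 0.527, 1.433, -0, 1.181, -0.178], TCP at [228.243, -581.809, 241.548] pointing down, gripper open.
Joint ranges: [-3.08, 3.08], [-0.75, 2.2], [0.22, 2.44], [-1.43, 4.57], [0, 2.65], [-2.85, 2.85]. Speed limits (rad/s): [2.79, 2.79, 3.14, 3.14, 3.14, 3.14].

## Interface

Orientations are given as a 3x3 rotation matrix whose columns are the frame's x, y, z axes.
In Python, from rig import bot gives the robot as it stands.
- The arm moves only by the tool send_rows, never from a script. Its argument "deltas" is text: rows parted by semicolons, each of 7 numbers parted by spaces: the shift along the tool's x, y, z in units of 30 mm (1.0 is 30 mm), then the turn, a rotation vector about the tool's x, y, z in units of 6 degrees (1.0 is 6 degrees), then the opening, from 0 (shut) to 1 (fully open). In form: tx ty tz rx ry rz claw; .... A call has 1 to 10 rows; each row shifts and turns the commanded pose from where the row before left it, along the tool's axes as they then stand; what a row does not reach is not made up. A row lasts 1/10 s, in which the tool goes at most 50 mm and 8.59 degrees, less where a joint would pass 70% of its speed; a pose out of reach is approached as far as the arm can. A call is refused whole if a number of a shift passes 1 or a number of a turn 1, either way. A call with a gripper value outside its range is refused whole. The fingers move at their own pace and stop on an object; "force" is the grip in N (left out, the last holds). Time passes only in rows, so rows that do not move let the fingers close. It gives the time, the measured TCP pose, the force, the opening and the grip force at its end, in the units of the state.
- bot.get_state(): the state, without advancing time (a new reading comes with each control period).
- bot.snapshot(name): name is "scene" or "top" or "wrist"; returns a dict with "img" (420x560x3 uint8, blue, green, red), "fx", "fy", "cx", "cy" (pixels), "k1" (the pictures are not rectified: a ray, as slopes to the right and down, at radius r is drawn at 1 + k1 r^2 times it, then the intrinsics apply), "T" (4x4, takes a point from camera to world coordinates); the wrist camera has in their place "T_tool_cam" (4x4, takes a point from camera to tool coordinates, whose origin is the TCP and whose axes are the flange's). Camera axes: x right, y down, z forward; pixel columns grow to the right and rows downward; lengths in mm; the calibration is good to about 2 mm. A picture is of the moment at which its call begins: read the wrist's pose just before it. There is no depth.
- bot.sign_off(): hands the job in; it is judged then, once.
Trained networks look in a picture, given as the dict that the camera call returned (one of the last four; its "shot" number tells which), for a name from the list of things; names that differ only in an ending like _2 or _b are one class to them, and where a whole thing is asked for, a point or a joint stands for the part that bears it (a point fixed in the world has none). Each returns a list of dicts, best first, with "confidence" (0 to 1); they miss things now and then, are a little off and sometimes report something else, mostly with a low value. They report only what shows in the picture. A call takes as long as a camera call. They do not tell look-alikes from the thing itself.
- bot.recognise(picture, name): "location" ([column, row] in pixels, amid what is visible of it).
- bot.tip_of(picture, name): "location" ([column, row] in pixels: a listed point, or the origin of a listed thing).
The state is a dict: "t": time; "joint_positions": joint angles; "joint_vel": joint speeds; "joint_efforts": joint torques, N m; "eef_pos": TCP position; "tcp_rot": TCP orientation; "wrist_force": force on the tool from outside, world axes, zero at the start; "torque": the same for the moment, N m; "gripper_width": opening from 0.0 (shut) to 1.0 (fully open); "gripper_force": force on a finger pad.
Only numpy, scipy, OpenCV 4.12 (cv2) and the standard library are available. Lean on these libraries where they do the work, as an engineer would, in place of code of your own. Each camera call takes 0.05 s, during which the arm holds its last target. There are 200 camera calls.

## Task

Open the filter unit for a filter change without gripping or lifting anything: press its snap tab fully in with the fingertips, and after that push the released cover along its guides until the whole filter chamber is uncovered. Leave the cover lying flat between the guides on the unit's deck, and leave everything around the unit where it stands.

Things in the scene. Friction and masses are not known exactly. Their poses are not given: they have to be found in the camera images.
- filter_unit: Bench filter unit: low white box 114 x 250 x 45 mm (x, y, z), fixed. Origin: centre of its underside, on the worktop; y is its long axis and points the way the cover slides off, from the filter chamber to the parking deck; z up. Flat deck 45 mm above the origin. Guide walls along y, 11 mm above the deck, inner faces at x = +-43.5 mm, keep the cover on its line
- chamber (a point): Centre of the filter chamber's mouth, at deck height, unit y = -70 mm. The opening is 64 mm in the unit's x and 70 mm in y, with a round filter inside. Behind the seated cover two nubs (5 mm high, unit x = +-36 mm, y = -117 mm) stop it going backwards; the middle between them is free
- deck_end (a point): Foot of the end stop, on the centre line at deck height, unit y = +119 mm; the stop is 13 mm high. Between chamber and stop the deck is closed: here the cover parks
- filter_cover: Grey cover, 84 x 90 x 15 mm (x, y, z), loose, 0.08-0.17 kg, slides easily; plate 5 mm clear of the deck. A rib (64 x 10 mm, top 28 mm up) runs across its trailing (-y) edge. Origin: centre of underside, on the deck; axes as the unit's. Starts over the chamber, unit y = -70 mm, the tab 2 mm ahead of its leading edge. Chamber uncovered once the origin passes unit y = +10 mm; at the end stop it is +74 mm
- cover_push (a point): Middle of the cover's trailing (-y) face, 15 mm above the deck; the face is flat and upright from 7 to 26 mm above the deck and is pushed towards the unit's +y
- snap_tab (a joint): Travel of the snap tab in m: 0 standing proud (top 13 mm above the deck, blocking the cover), 0.010 fully in (top 3 mm above the deck, against a stop; the cover passes over it). Needs about 6 N, straight down; no return spring, it stays where it is pressed. Starts 0 to 1 mm in
- tab_press (a point): Where to press the snap tab: point on its flat ribbed top, on the unit's centre line at unit y = +5 mm, moving down with the tab. The top is 30 mm in the unit's x and 40 mm in y (from 28 mm before to 12 mm beyond this point). The cover's leading edge, 2 mm higher than the tab, is 30 mm before this point at the start
- cup_a: Bystander, loose, to be left alone. Closed specimen cup with a screw lid, 59 mm across, 72 mm high, standing behind the unit. Origin: centre of its underside
- marker: Bystander, loose, to be left alone. Marker pen lying behind the unit, 17 x 135 x 16 mm. Origin: centre of its underside
- dropper_stain: Bystander, loose, to be left alone. Small dropper bottle with a dark cap, 37 mm across, 88 mm high, standing before the unit. Origin: centre of its underside
- tweezers: Bystander, loose, to be left alone. Steel tweezers lying before the unit, 20 x 128 x 9 mm. Origin: centre of its underside
- petri_dish: Bystander, loose, to be left alone. Closed petri dish, 59 mm across, 15 mm high, beyond the unit's hose end. Origin: centre of its underside
- slide_box: Bystander, loose, to be left alone. Flat box for glass slides, 68 x 98 x 30 mm, to the right of the unit. Origin: centre of its underside
- bench_timer: Bystander, loose, to be left alone. Bench timer lying on its back, 62 x 66 x 23 mm, to the right of the unit. Origin: centre of its underside
Things that resemble listed ones, but are neither listed nor needed, are in the scene too. Leave any orange look-alike of the filter_cover alone.

How it is judged (in metres and radians):
On the way, in this order (a step that is already met when the one before it is completed fails the run):
1. the snap tab is pressed in while the cover is still on its seat (value of joint snap_tab above 0.008 m and y of filter_cover in the frame of filter_unit below -0.061 m), for 0.1 s.
2. the cover has been pushed clear of the filter chamber (y of filter_cover in the frame of filter_unit above 0.01 m), for 0.1 s.
At the end, for the whole second after the job is handed in: The snap tab is in (over 8 of its 10 mm), the chamber is wholly uncovered (cover origin past +10 mm along the unit's y), and the cover rests flat on the deck between the guides (height within about 4 mm, within 5 mm of the centre line, tilt under 0.06 rad), at rest (value of joint snap_tab above 0.008 m and y of filter_cover in the frame of filter_unit between 0.01 and 0.08 m and x of filter_cover in the frame of filter_unit between -0.005 and 0.005 m and z of filter_cover in the frame of filter_unit between 0.04 and 0.049 m and angle between filter_cover's own z axis and vertical below 0.06 rad and linear speed of filter_cover below 0.01 m/s); the robot touches nothing.
It fails at once if the cover is lifted off the deck by more than 8 mm or tipped by more than 0.25 rad (z of filter_cover in the frame of filter_unit above 0.053 m or angle between filter_cover's own z axis and vertical above 0.25 rad).
It fails at once if the cover is forced 9 mm or more off its seat while the tab still stands (pressed less than 7 mm) (value of joint snap_tab below 0.007 m and y of filter_cover in the frame of filter_unit above -0.061 m).
It fails at once if a thing around the unit is shifted by more than 20 mm (distance of any of cup_a, marker, dropper_stain, tweezers, petri_dish, slide_box, bench_timer from where it was at the start of the episode above 0.02 m).
It also fails if it takes over 38 s, if anything falls off the work surface, if the arm or the gripper's body presses on something with over 40 N, if the wrist force passes 120 N, or if a joint passes its speed limit or range.

## Working session

There is one attempt and no reset: what is moved stays moved. The work goes in short steps, Python scripts to look and compute and a tool call to move; the robot and the scene stay as the last step left them, time stands still between calls to the robot, and variables do not carry over. Pictures are saved under pics/ and viewed, at most 10 in all, crops included, and the job is handed in when it is done.

Besides the shell and the picture viewer there is one more tool, called as a command line: name --argument value ..., lists and objects as JSON in quotes. send_rows: Moves the arm, as the interface text tells. Its arguments: {"type":"object","properties":{"deltas":{"type":"string"},"force":{"type":"number"}},"required":["deltas"]}

```bash
mkdir -p pics; cat > h.py <<'E'
import numpy as np,cv2
from rig import bot
def ray(p,uv,T):
    x,y=(uv[0]-p['cx'])/p['fx'],(uv[1]-p['cy'])/p['fy']
    a,b=x,y
    for _ in range(20):
        s=1+p['k1']*(a*a+b*b); a,b=x/s,y/s
    d=T[:3,:3]@np.array([a,b,1.]); return T[:3,3],d
def at(p,uv,z,T=None):
    T=p['T'] if T is None else T
    T=np.array(T); o,d=ray(p,uv,T); return o+d*(z-o[2])/d[2]
def proj(p,P,T):
    c=np.linalg.inv(np.array(T))@np.append(P,1); a,b=c[0]/c[2],c[1]/c[2]; s=1+p['k1']*(a*a+b*b)
    return a*s*p['fx']+p['cx'],b*s*p['fy']+p['cy']
E
python3 - <<'E'
from h import *
for n in('top','scene'):
    p=bot.snapshot(n); cv2.imwrite(f'pics/{n}.png',p['img'])
    print(n,np.round(p['T'],2).tolist())
    for k,z in(('cover_push',60),('tab_press',58),('chamber',45),('deck_end',45),('filter_cover',45),('filter_unit',0)):
        for r in bot.tip_of(p,k)[:3]: print(k,np.round(r['location']),round(r['confidence'],2),np.round(at(p,r['location'],z)))
print(bot.get_state())
E
```

```text
top [[0.03, -0.99, 0.13, 370.67], [-1.0, -0.03, -0.0, 102.73], [0.01, -0.13, -0.99, 1370.27], [0.0, 0.0, 0.0, 1.0]]
cover_push [132. 236.] 0.95 [466. 572.  60.]
cover_push [278. 210.] 0.92 [560. 117.  60.]
cover_push [334. 237.] 0.85 [481. -63.  60.]
tab_press [243. 227.] 0.55 [505. 224.  58.]
tab_press [369. 246.] 0.42 [ 455. -175.   58.]
chamber [262. 220.] 0.63 [530. 164.  45.]
deck_end [209. 245.] 0.58 [444. 331.  45.]
filter_cover [262. 219.] 0.82 [532. 165.  45.]
filter_cover [325. 224.] 0.7 [523. -36.  45.]
filter_cover [139. 250.] 0.63 [424. 552.  45.]
filter_unit [244. 236.] 0.81 [480. 224.   0.]
filter_unit [278. 213.] 0.38 [560. 117.   0.]
filter_unit [211. 212.] 0.27 [558. 339.   0.]
scene [[-0.81, -0.44, 0.38, 19.13], [-0.58, 0.62, -0.53, 807.91], [-0.0, -0.66, -0.75, 1119.52], [0.0, 0.0, 0.0, 1.0]]
cover_push [329. 200.] 0.76 [463. -41.  60.]
cover_push [186. 373.] 0.67 [446. 586.  60.]
cover_push [272. 221.] 0.62 [551. 117.  60.]
tab_press [264. 256.] 0.72 [499. 227.  58.]
tab_press [273. 220.] 0.66 [553. 110.  58.]
chamber [266. 236.] 0.82 [543. 161.  45.]
chamber [30
[... 409 characters left out ...]
int_vel': array([ 5.49246468e-04, -6.92228476e-04, -1.54387964e-03,  6.92983425e-05,
        7.29417494e-04, -3.57815934e-04]), 'joint_efforts': array([-3.17726670e-03, -4.39872444e+01, -1.76950067e+01,  6.31849794e-02,
        5.04108157e-02, -1.45311714e-05]), 'eef_pos': array([ 228.25410296, -581.80290092,  241.578157  ]), 'tcp_rot': array([[ 9.30943079e-01,  3.65164321e-01,  3.69785055e-05],
       [ 3.65164323e-01, -9.30943078e-01, -4.46912857e-05],
       [ 1.81052207e-05,  5.51082741e-05, -9.99999998e-01]]), 'wrist_force': array([-0.13671136, -0.17630737, -0.38162936]), 'torque': array([ 0.01742279,  0.01360441, -0.00366632]), 'gripper_force': 0.0, 'gripper_width': 0.9991267947158745}
```

View pics/top.png

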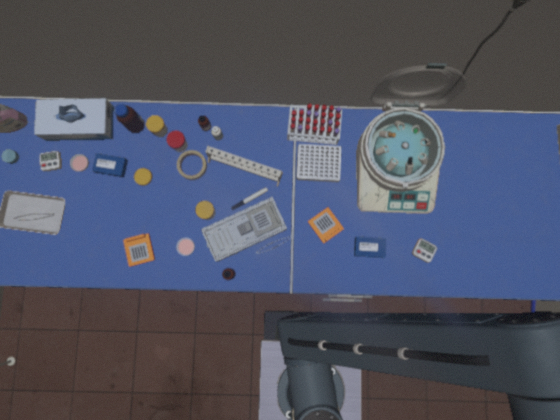

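View pics/scene.png

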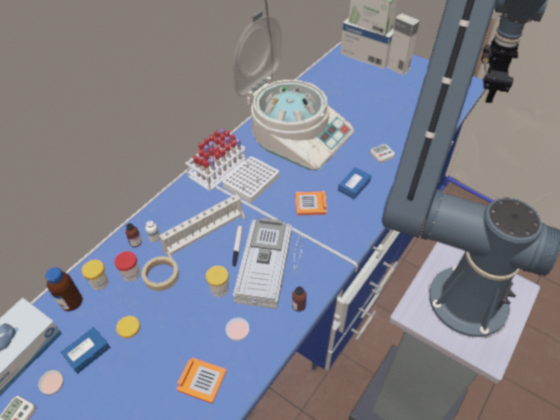

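The pictures show the filter unit as the white box at about (244,230) in the top view and (265,262) in the scene view. Its chamber and cover end is at (262,220) and its deck end at (209,245) in the top view. The unit's yaw is about 27°. I'll work out transit rows next.

```bash
cat > plan.py <<'E'
from h import *
import sys
from scipy.spatial.transform import Rotation as Ro
def plan(goal,rz,n):
    s=bot.get_state(); R=s['tcp_rot'];p=s['eef_pos']; step=(np.array(goal)-p)/n
    rows=[]
    for i in range(n):
        d=np.round(R.T@(np.array(goal)-p)/(n-i)/30,2); p=p+R@d*30
        r=round(rz/n,2); R=R@Ro.from_rotvec([0,0,np.radians(r*6)]).as_matrix()
        rows.append('%g %g %g 0 0 %g 0'%(*d,r))
    for i in range(0,n,10): print('; '.join(rows[i:i+10]))
if __name__=='__main__': plan([float(a) for a in sys.argv[1:4]],float(sys.argv[4]),int(sys.argv[5]))
E
python3 plan.py 505 190 270 -16 30; python3 -c "
from h import *
print(np.round(bot.snapshot('wrist')['T_tool_cam'],2).tolist())"
```

```text
0.6 -0.69 -0.03 0 0 -0.53 0; 0.64 -0.65 -0.03 0 0 -0.53 0; 0.67 -0.62 -0.03 0 0 -0.53 0; 0.7 -0.58 -0.03 0 0 -0.53 0; 0.74 -0.54 -0.03 0 0 -0.53 0; 0.76 -0.5 -0.03 0 0 -0.53 0; 0.79 -0.45 -0.03 0 0 -0.53 0; 0.81 -0.41 -0.03 0 0 -0.53 0; 0.84 -0.36 -0.03 0 0 -0.53 0; 0.85 -0.31 -0.03 0 0 -0.53 0
0.87 -0.27 -0.03 0 0 -0.53 0; 0.88 -0.22 -0.03 0 0 -0.53 0; 0.9 -0.17 -0.03 0 0 -0.53 0; 0.9 -0.12 -0.03 0 0 -0.53 0; 0.91 -0.07 -0.03 0 0 -0.53 0; 0.91 -0.02 -0.03 0 0 -0.53 0; 0.91 0.03 -0.03 0 0 -0.53 0; 0.91 0.08 -0.03 0 0 -0.53 0; 0.9 0.13 -0.03 0 0 -0.53 0; 0.89 0.19 -0.03 0 0 -0.53 0
0.88 0.23 -0.03 0 0 -0.53 0; 0.87 0.28 -0.04 0 0 -0.53 0; 0.85 0.33 -0.03 0 0 -0.53 0; 0.83 0.38 -0.04 0 0 -0.53 0; 0.81 0.42 -0.03 0 0 -0.53 0; 0.78 0.47 -0.04 0 0 -0.53 0; 0.75 0.51 -0.03 0 0 -0.53 0; 0.73 0.55 -0.04 0 0 -0.53 0; 0.69 0.59 -0.03 0 0 -0.53 0; 0.67 0.62 -0.04 0 0 -0.53 0
[[0.0, -0.96, -0.29, 80.43], [1.0, 0.0, -0.0, -0.26], [0.0, -0.29, 0.96, -143.27], [0.0, 0.0, 0.0, 1.0]]
```

send_rows --deltas "0.6 -0.69 -0.03 0 0 -0.53 0; 0.64 -0.65 -0.03 0 0 -0.53 0; 0.67 -0.62 -0.03 0 0 -0.53 0; 0.7 -0.58 -0.03 0 0 -0.53 0; 0.74 -0.54 -0.03 0 0 -0.53 0; 0.76 -0.5 -0.03 0 0 -0.53 0; 0.79 -0.45 -0.03 0 0 -0.53 0; 0.81 -0.41 -0.03 0 0 -0.53 0; 0.84 -0.36 -0.03 0 0 -0.53 0; 0.85 -0.31 -0.03 0 0 -0.53 0"

```text
t: 1.75
eef_pos: [320.5, -323.5, 250.8]
tcp_rot: [[0.597, 0.802, 0.0], [0.802, -0.597, -0.0], [-0.0, 0.001, -1.0]]
wrist_force: [-0.2, -0.4, -0.2]
gripper_width: 0.173
gripper_force: 0.0
```

send_rows --deltas "0.87 -0.27 -0.03 0 0 -0.53 0; 0.88 -0.22 -0.03 0 0 -0.53 0; 0.9 -0.17 -0.03 0 0 -0.53 0; 0.9 -0.12 -0.03 0 0 -0.53 0; 0.91 -0.07 -0.03 0 0 -0.53 0; 0.91 -0.02 -0.03 0 0 -0.53 0; 0.91 0.03 -0.03 0 0 -0.53 0; 0.91 0.08 -0.03 0 0 -0.53 0; 0.9 0.13 -0.03 0 0 -0.53 0; 0.89 0.19 -0.03 0 0 -0.53 0"

```text
t: 2.75
eef_pos: [412.6, -66.1, 259.9]
tcp_rot: [[0.085, 0.996, 0.001], [0.996, -0.085, -0.0], [-0.0, 0.001, -1.0]]
wrist_force: [-0.1, -0.1, 0.5]
gripper_width: 0.006
gripper_force: 0.0
```

send_rows --deltas "0.88 0.23 -0.03 0 0 -0.53 0; 0.87 0.28 -0.04 0 0 -0.53 0; 0.85 0.33 -0.03 0 0 -0.53 0; 0.83 0.38 -0.04 0 0 -0.53 0; 0.81 0.42 -0.03 0 0 -0.53 0; 0.78 0.47 -0.04 0 0 -0.53 0; 0.75 0.51 -0.03 0 0 -0.53 0; 0.73 0.55 -0.04 0 0 -0.53 0; 0.69 0.59 -0.03 0 0 -0.53 0; 0.67 0.62 -0.04 0 0 -0.53 0"

```text
t: 3.75
eef_pos: [505.2, 191.2, 270.2]
tcp_rot: [[-0.453, 0.891, 0.0], [0.891, 0.453, -0.0], [-0.0, 0.0, -1.0]]
wrist_force: [0.9, 0.1, -0.6]
gripper_width: 0.002
gripper_force: 0.0
```

send_rows --deltas "0 0 0 0 0 0 0; 0 0 0 0 0 0 0"

```text
t: 3.95
eef_pos: [504.5, 190.2, 269.9]
tcp_rot: [[-0.452, 0.892, -0.0], [0.892, 0.452, -0.001], [-0.0, -0.001, -1.0]]
wrist_force: [-0.8, -0.7, -0.7]
gripper_width: 0.007
gripper_force: 0.0
```

```bash
cat > look.py <<'E'
from h import *
import sys
s=bot.get_state(); p=bot.snapshot('wrist'); cv2.imwrite('pics/'+sys.argv[1],p['img'])
T=np.eye(4);T[:3,:3]=s['tcp_rot'];T[:3,3]=s['eef_pos'];T=T@p['T_tool_cam']
print(s['t'],s['eef_pos'],s['tcp_rot'][:,0],s['gripper_width'],s['wrist_force'])
for k,z in(('cover_push',60),('tab_press',57.5),('chamber',45),('deck_end',45),('filter_cover',45),('filter_unit',0)):
    for r in bot.tip_of(p,k)[:2]: print(k,np.round(r['location']),round(r['confidence'],2),np.round(at(p,r['location'],z,T),1))
np.savez('last.npz',T=T,**{k:p[k] for k in('fx','fy','cx','cy','k1')})
E
python3 look.py w1.png
```

```text
3.95 [504.51407669 190.22817609 269.89958054] [-4.51878576e-01  8.92079393e-01 -3.29577564e-04] 0.007000344486567219 [-0.83699405 -0.71291039 -0.65625184]
cover_push [284. 257.] 0.84 [552.3 122.1  60. ]
tab_press [287. 152.] 0.84 [500.2 228.2  57.5]
deck_end [292.  32.] 0.72 [451.5 333.2  45. ]
deck_end [187.  55.] 0.49 [368.5 267.6  45. ]
filter_cover [288. 217.] 0.89 [536.3 162.4  45. ]
filter_cover [215. 202.] 0.49 [455.8 140.5  45. ]
filter_unit [219. 206.] 0.5 [460.  123.6   0. ]
```

View pics/w1.png

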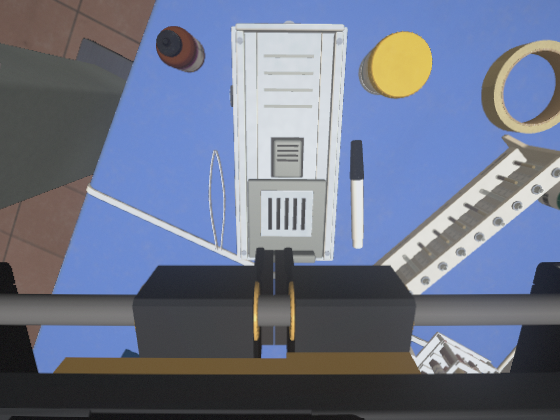

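The picture shows the tab at (287,152), the cover at (288,217), its rib at about (284,257) and the stop at (292,32). That gives a unit yaw of about 25.5° and a tab point near (500.5,230). I'll go down above the tab.

send_rows --deltas "0.13 0.045 0.6 0 0 0.1 0;0.13 0.045 0.6 0 0 0.1 0;0.13 0.045 0.6 0 0 0 0;0.13 0.045 0.6 0 0 0 0;0.13 0.045 0.6 0 0 0 0;0.13 0.045 0.6 0 0 0 0;0.13 0.045 0.6 0 0 0 0;0.13 0.045 0.6 0 0 0 0;0.13 0.045 0.6 0 0 0 0;0 0 0 0 0 0 0"

```text
t: 5.3
eef_pos: [498.9, 226.5, 106.1]
tcp_rot: [[-0.432, 0.902, -0.005], [0.902, 0.432, -0.001], [0.001, -0.005, -1.0]]
wrist_force: [-0.3, -0.4, 0.8]
gripper_width: 0.005
gripper_force: 0.0
```

```bash
python3 look.py w2.png
```

```text
5.3 [498.90750467 226.53307945 106.07829305] [-0.43222004  0.90176748  0.00111944] 0.004878605038860637 [-0.26800945 -0.449845    0.78307879]
tab_press [277. 246.] 0.56 [500.5 226.8  57.5]
deck_end [280.  41.] 0.7 [451.5 332.1  45. ]
deck_end [276. 244.] 0.58 [501.8 223.3  45. ]
filter_cover [277. 338.] 0.76 [533.4 158.9  45. ]
filter_unit [279. 220.] 0.62 [503.3 225.5  -0. ]
```

View pics/w2.png

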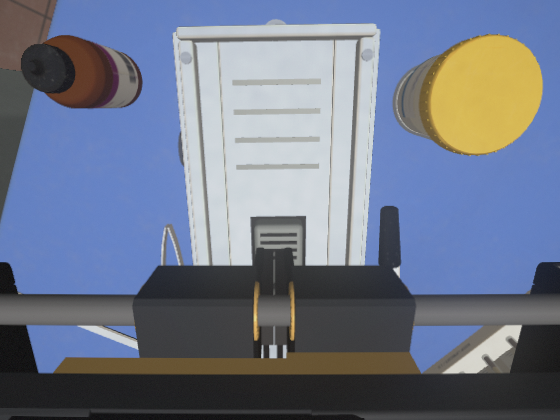

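The tool is lined up with the tab, which shows at (277,240), and the stop is at (280,35). Now I press.

send_rows --deltas "0.05 0.02 0.4 0 0 0 0;0.05 0.02 0.4 0 0 0 0;0 0 0.1 0 0 0 0;0 0 0.08 0 0 0 0;0 0 0.08 0 0 0 0;0 0 0.08 0 0 0 0;0 0 0.08 0 0 0 0;0 0 0.07 0 0 0 0;0 0 0 0 0 0 0"

```text
t: 6.55
eef_pos: [499.7, 230.1, 69.6]
tcp_rot: [[-0.432, 0.902, -0.001], [0.902, 0.432, -0.0], [0.0, -0.001, -1.0]]
wrist_force: [-2.0, -1.0, 3.4]
gripper_width: 0.005
gripper_force: 1.7
```

send_rows --deltas "0 0 0.06 0 0 0 0;0 0 0.06 0 0 0 0;0 0 0 0 0 0 0"

```text
t: 6.85
eef_pos: [499.7, 230.1, 67.3]
tcp_rot: [[-0.433, 0.902, -0.001], [0.902, 0.433, -0.0], [0.0, -0.001, -1.0]]
wrist_force: [-3.3, -0.4, 12.8]
gripper_width: 0.005
gripper_force: 6.6
```

send_rows --deltas "0 0 0.05 0 0 0 0;0 0 0 0 0 0 0"

```text
t: 7.05
eef_pos: [499.7, 230.1, 67.1]
tcp_rot: [[-0.433, 0.902, -0.0], [0.902, 0.433, -0.0], [-0.0, -0.0, -1.0]]
wrist_force: [-5.6, -1.6, 22.9]
gripper_width: 0.002
gripper_force: 11.4
```

send_rows --deltas "0 0 -0.6 0 0 0 0;0 0 -0.7 0 0 0 0;0 0 -0.5 0 0 0 0;-0.8 0 0 0 0 0 0;-0.9 0 0 0 0 0 0;-0.9 0 0 0 0 0 0;-0.9 0 0 0 0 0 0;-0.9 0 0 0 0 0 0;-0.5 0 0 0 0 0 0;0 0 0 0 0 0 0"

```text
t: 8.05
eef_pos: [565.1, 96.0, 118.2]
tcp_rot: [[-0.43, 0.903, 0.002], [0.903, 0.43, -0.0], [-0.001, 0.001, -1.0]]
wrist_force: [0.1, -0.3, 0.0]
gripper_width: 0.007
gripper_force: 0.0
```

```bash
python3 look.py w3.png
```

```text
8.05 [565.13677621  96.0202701  118.2350226 ] [-4.29826899e-01  9.02910956e-01 -8.01404137e-04] 0.006642398160413146 [ 0.09724241 -0.31460897  0.02260716]
cover_push [114. 343.] 0.74 [496.7 -24.   60. ]
cover_push [274. 196.] 0.55 [552.8 121.7  60. ]
chamber [272.  12.] 0.25 [507.3 215.   45. ]
filter_unit [274.  10.] 0.66 [502.8 226.6   0. ]
filter_unit [160. 116.] 0.52 [457.2 127.    0. ]
```

View pics/w3.png

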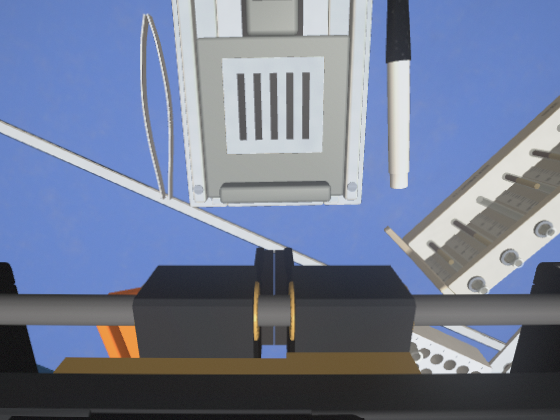

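The rib face is at (274,196), which puts it 28 mm ahead of the tool and centred. I'll lower behind the cover and approach it.

send_rows --deltas "0 0 0.5 0 0 0 0;0 0 0.6 0 0 0 0;0 0 0.37 0 0 0 0;0.2 0 0 0 0 0 0;0.2 0 0 0 0 0 0;0.15 0 0 0 0 0 0;0.15 0 0 0 0 0 0;0.15 0 0 0 0 0 0;0 0 0 0 0 0 0"

```text
t: 9.3
eef_pos: [552.7, 121.3, 74.6]
tcp_rot: [[-0.433, 0.901, 0.001], [0.901, 0.433, 0.0], [-0.0, 0.001, -1.0]]
wrist_force: [1.0, 0.8, 0.1]
gripper_width: 0.004
gripper_force: 0.0
```

send_rows --deltas "0.2 0 0 0 0 0 0;0.3 0 0 0 0 0 0;0.4 0 0 0 0 0 0;0.4 0 0 0 0 0 0;0.4 0 0 0 0 0 0;0.4 0 0 0 0 0 0;0.3 0 0 0 0 0 0;0.3 0 0 0 0 0 0;0.2 0 0 0 0 0 0;0.1 0 0 0 0 0 0"

```text
t: 10.3
eef_pos: [513.5, 202.4, 74.1]
tcp_rot: [[-0.433, 0.901, -0.0], [0.901, 0.433, -0.0], [0.0, -0.0, -1.0]]
wrist_force: [0.2, -1.1, 0.9]
gripper_width: 0.009
gripper_force: 1.0
```

send_rows --deltas "0.1 0 0 0 0 0 0;0.1 0 0 0 0 0 0;0 0 0 0 0 0 0;-0.3 0 0 0 0 0 0;-0.5 0 0 0 0 0 0;-0.5 0 -0.5 0 0 0 0;0 0 -1 0 0 0 0;0 0 -1 0 0 0 0;0 0 -1 0 0 0 0;0 0 0 0 0 0 0"

```text
t: 11.3
eef_pos: [531.5, 171.1, 183.1]
tcp_rot: [[-0.431, 0.902, 0.009], [0.902, 0.431, 0.001], [-0.003, 0.009, -1.0]]
wrist_force: [0.8, 0.5, -0.1]
gripper_width: 0.006
gripper_force: 0.0
```

```bash
python3 look.py w4.png
```

```text
11.3 [531.54570913 171.11082246 183.10684452] [-0.43100118  0.90234677 -0.00288001] 0.006342426475307494 [ 0.76753756  0.48835166 -0.08572433]
cover_push [269. 141.] 0.6 [505.1 219.7  60. ]
cover_push [149. 369.] 0.56 [493.1 -23.6  60. ]
chamber [274. 218.] 0.98 [537.7 160.3  45. ]
filter_cover [268.  83.] 0.79 [485.9 258.   45. ]
```

View pics/w4.png

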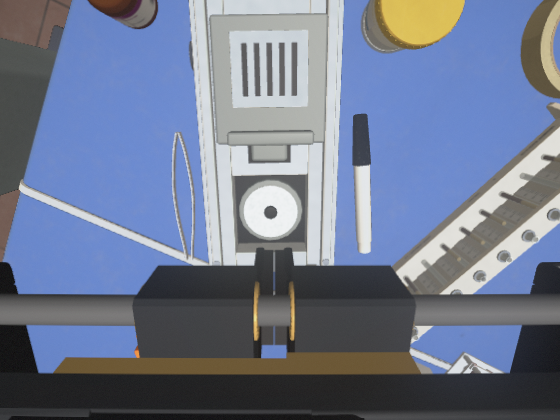

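The chamber at (270,210) is fully uncovered, and the cover, at (270,80), sits at about unit y = +38 mm. I'll check its seating with one enlarged crop.

```bash
python3 -c "
import cv2
cv2.imwrite('pics/c4.png',cv2.resize(cv2.imread('pics/w4.png')[0:180,180:360],None,fx=3.3,fy=3.3,interpolation=2))"
```

```text
(no output)
```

View pics/c4.png

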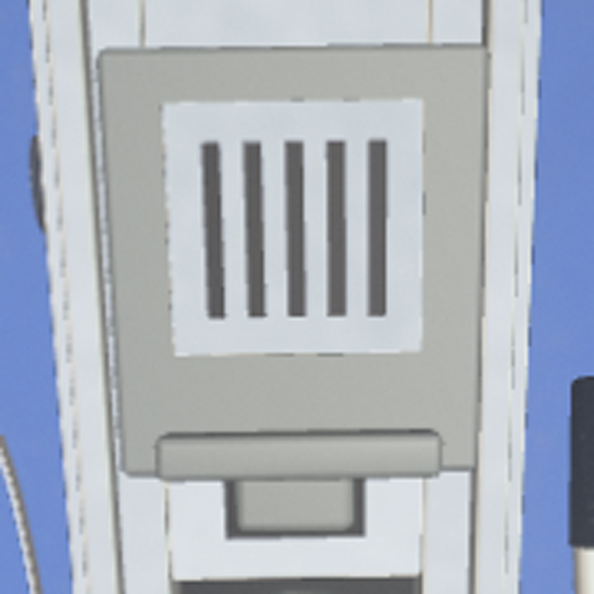

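The cover lies flat between the guides with the tab pressed in under it, and the arm is clear of everything.

```bash
python3 -c "
from rig import bot
print(bot.sign_off())"
```

```text
the job is handed in; nothing more can be done
None
```

The job is handed in: the tab is pressed fully in, the cover is parked flat between the guides at about unit y = +38 mm with the chamber open, and nothing around the unit was touched as far as the pictures show; the hand-in returned no verdict.

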